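Stock the electrician's kit tray

TASK

Stock the blue kit tray: lay the red screwdriver in its long front compartment and the terminal strip in the narrow crosswise compartment beside the tape roll. Each must end up lying flat on its compartment's floor, right side up as it lies now and lengthwise along the compartment, set down rather than dropped. Leave the yellow screwdriver and the tape roll alone.

Things in the scene. Friction and masses are not known exactly. Their poses are not given: they have to be found in the camera images.
- red_screwdriver: Loose screwdriver with a red handle, lying flat, 221 mm long, 90 g. Origin: underside, middle of the whole length. Its y axis runs along the tool toward the handle end: handle from y = +3 to +108 mm, 31 mm wide and 32 mm high (about 26 mm wide where the fingers close on it), does not roll; steel shaft from y = +3 to -112 mm, 6 mm thick, 13 to 19 mm above the underside. Centre of mass about y = +53 mm (the handle's middle). z is up.
- terminal_strip: Loose offcut of metal mounting rail with a row of grey, blue and green terminals clipped on; 125 mm long, 42 mm wide, 42 mm high, 120 g. Origin: underside, middle of the rail. y axis along its length, z up. The terminal block, 42 mm wide (x) and reaching from 8 to 42 mm height, spans y = -18 to +39 mm (grip it across, at y = +10 mm); the bare rail is 36 mm wide and 8 mm high.
- tray: Blue open tray with dark compartment floors, fixed to the table, 233 (x) x 258 (y) mm, small lugs on its y ends. Origin: centre of its underside, z up. All walls are 4 mm thick and 12 mm high over the table; the floor is 3 mm thick. The long compartment takes up the side at -x (near the robot), the crosswise one the -y end behind it; the open bin left over (155 x 174 mm) holds the tape roll.
- long_slot (a point): Centre of the floor of the long compartment; same axes as the tray. The compartment measures 66 mm along x and 250 mm along y inside, walls rise 9 mm above this point. The screwdriver may point either way.
- cross_slot (a point): Centre of the floor of the crosswise compartment; same axes as the tray. The compartment measures 155 mm along x and 72 mm along y inside, walls rise 9 mm above this point. The terminal strip may point either way.
- yellow_screwdriver: Smaller screwdriver with a yellow handle, 169 mm long, 20 mm wide, 21 mm high, lying on the table: a bystander to leave alone. Origin: underside, middle of its length; y axis toward the handle end.
- tape_roll: Roll of masking tape, 100 mm across and 25 mm high, lying in the tray's bin: to be left alone. Origin: centre of its underside.

How it is judged:
At the end, for the whole second after the job is handed in: Red screwdriver at rest in the long compartment, terminal strip in the crosswise one: each within 20 mm of its centre (22 mm across the long one), underside within 4 mm of the floor, right side up and level within 7 degrees, lengthwise within 15 degrees (either way round) (x of red_screwdriver in the frame of long_slot between -0.022 and 0.022 m and y of red_screwdriver in the frame of long_slot between -0.02 and 0.02 m and z of red_screwdriver in the frame of long_slot below 0.004 m and angle between the y axis of red_screwdriver and the y axis of tray, either way round below 0.26 rad and angle between each of red_screwdriver, terminal_strip's own z axis and vertical below 0.12 rad and x of terminal_strip in the frame of cross_slot between -0.02 and 0.02 m and y of terminal_strip in the frame of cross_slot between -0.02 and 0.02 m and z of terminal_strip in the frame of cross_slot below 0.004 m and angle between the y axis of terminal_strip and the x axis of tray, either way round below 0.26 rad and linear speed of each of red_screwdriver, terminal_strip below 0.02 m/s); the robot touches nothing.
It fails at once if the yellow screwdriver is moved more than 30 mm (distance of yellow_screwdriver from where it was at the start of the episode above 0.03 m).
It fails at once if the tape roll is moved more than 30 mm (distance of tape_roll from where it was at the start of the episode above 0.03 m).
It fails at once if the red screwdriver is dropped (out of the fingers more than 60 mm above the table) (height (world z) of red_screwdriver above 0.06 m and contact force between the fingers and red_screwdriver below 0.05 N).
It fails at once if the terminal strip is dropped (out of the fingers more than 60 mm above the table) (height (world z) of terminal_strip above 0.06 m and contact force between the fingers and terminal_strip below 0.05 N).
It also fails if it takes over 51 s, if anything falls off the work surface, if the arm or the gripper's body presses on something with over 40 N, if the wrist force passes 120 N, or if a joint passes its speed limit or range.

ROBOT

A 6-joint arm with a two-finger parallel gripper is mounted at the origin on a cart in front of the work surface, level with it; the furniture and walls round the work are solid. World frame = base frame: x ahead of the robot, y to its left, z up, the work surface at z = 0. Lengths are in m, angles in rad, forces in N, time in s.
With the tool pointing down it reaches from about 0.225 to 0.725 m from the base axis. Payload 3.1 kg.
Tool frame: the origin (TCP) lies at the centre of the arm's flange, where the gripper is bolted on; the fingertips stand 173 mm ahead of it and the grasp point (between the pads) lies 155 mm ahead of it; z points along the fingers, y is the line along which they close (so a half turn about z gives the same grasp; the last joint's range is limited). The gripper opens to 85 mm and grips with 20 to 120 N. Pads are 22 mm wide; open, the fingers measure 114 mm over their backs; the gripper's body (76 mm by 85 mm) begins 54 mm behind the grasp point. The pads swing forward as they close: fully open they stand 13 mm farther back than shut.
Start: joints at [-1.385, 0.048, 0.099, 1.622, 0, 1.443], TCP at [0.162, -0.499, 0.405] pointing down, gripper open.
Joint ranges: [-2.91, 2.91], [-0.99, 1.94], [-1.21, 1.42], [-2.12, 2.29], [-1.49, 1.47], [-3.14, 3.14]. Speed limits (rad/s): [2.79, 2.79, 3.14, 3.14, 3.14, 3.14].

INTERFACE

Orientations are given as [roll, pitch, yaw] about the fixed x, y, z axes, in that order (R = Rz(yaw) Ry(pitch) Rx(roll)).
In Python, from plant import sense, optics, order gives the robot as it stands. The module is installed in compiled form; this text tells all that it offers.
- The arm moves only by the tool carry_out, never from a script. Its argument "motion" is a list of rows, each a list of 3 entries, a list of its own where there are three numbers: the closure, from 0 (fully open) to 1 (shut), then the shift along the tool's x, y, z in units of 50 mm (1.0 is 50 mm), then the turn, a rotation vector about the tool's x, y, z in degrees. In form: [[hand, [tx, ty, tz], [rx, ry, rz]], ...]. A call has 1 to 20 rows; each row shifts and turns the commanded pose from where the row before left it, along the tool's axes as they then stand; what a row does not reach is not made up. A row lasts 1/8 s, in which the tool goes at most 62.5 mm and 10.7 degrees, less where a joint would pass 70% of its speed; a pose out of reach is approached as far as the arm can. A call is refused whole if a number of a shift passes 1 or a number of a turn 10.7, either way. A call with a gripper value outside its range is refused whole. The fingers move at their own pace and stop on an object; "grip_force" is the grip in N (left out, the last holds). Time passes only in rows, so rows that do not move let the fingers close. It gives the time, the measured TCP pose, the force, the opening and the grip force at its end, in the units of the state.
- sense(): the state, without advancing time (a new reading comes with each control period).
- optics.grab_frame(name): name is "scene" or "top"; returns the picture (480x640x3 uint8, red, green, blue); there is no depth.
- optics.camera_params(name): a dict with "vfov" (degrees; the focal length in pixels is half the picture's height over the tangent of half this angle, whatever the lens; pixels are square), "cx", "cy" (the principal point, pixels), "world_to_cam" (4x4, takes a point from world to camera coordinates). Camera axes: x right, y up, looking along -z (the intrinsics and any distortion apply to the point x, -y, -z); pixel columns grow to the right and rows downward; lengths in m; the calibration is good to about 2 mm. A picture is of the moment at which its call begins. camera_params takes no time and is no camera call.
- order.finish_job(): hands the job in; it is judged then, once.
The state is a dict: "time_s": time; "joint_pos": joint angles; "joint_vel": joint speeds; "joint_efforts": joint torques, N m; "tcp_pos": TCP position; "eef_rot": TCP orientation; "force": force on the tool from outside, world axes, zero at the start; "wrist_torque": the same for the moment, N m; "width": opening from 0.0 (shut) to 1.0 (fully open); "finger_force": force on a finger pad.
Only numpy, scipy, OpenCV 4.12 (cv2) and the standard library are available. Lean on these libraries where they do the work, as an engineer would, in place of code of your own. Each camera call takes 0.05 s, during which the arm holds its last target. There are 200 camera calls.

## Working session

There is one attempt and no reset: what is moved stays moved. The work goes in short steps, Python scripts to look and compute and a tool call to move; the robot and the scene stay as the last step left them, time stands still between calls to the robot, and variables do not carry over. Pictures are saved under pics/ and viewed, at most 10 in all, crops included, and the job is handed in when it is done.

Besides the shell and the picture viewer there is one more tool, called after ">>>" in YAML: its name, and indented under it one key for each argument. carry_out: Moves the arm, as the interface text tells. Its arguments: {"type":"object","properties":{"motion":{"type":"array","items":{"type":"array"}},"grip_force":{"type":"number"}},"required":["motion"]}

```bash
mkdir -p pics; python3 - <<'E'
from plant import sense, optics
import cv2
s=sense()
print({k:s[k] for k in('time_s','joint_pos','tcp_pos','eef_rot','force','width')})
for n in("scene","top"):
    print(n,optics.camera_params(n)); cv2.imwrite(f"pics/{n}0.png",optics.grab_frame(n)[:,:,::-1])
E
```

```text
{'time_s': 0.0, 'joint_pos': array([-1.38480914e+00,  4.87537012e-02,  9.75879201e-02,  1.62201433e+00,
       -1.81211059e-05,  1.44301627e+00]), 'tcp_pos': array([ 0.16199456, -0.49916184,  0.40351018]), 'eef_rot': array([-3.13922600e+00, -2.85797694e-04,  3.13766927e-01]), 'force': array([-0.68492435, -0.22491527, -0.03599344]), 'width': 1.0028670921853848}
scene {'vfov': 43.82152833091616, 'cx': 321.0780118605054, 'cy': 238.15149088239784, 'world_to_cam': array([[-0.88514487, -0.46523856, -0.00846462,  0.47652088],
       [ 0.33265974, -0.6454156 ,  0.68758724, -0.22235721],
       [-0.32535529,  0.60579848,  0.72605244, -0.96056704],
       [ 0.        ,  0.        ,  0.        ,  1.        ]])}
top {'vfov': 57.28956340643451, 'cx': 317.92293477097064, 'cy': 240.4836756305035, 'world_to_cam': array([[-0.01847818, -0.99982092, -0.00408457, -0.04195839],
       [ 0.98674995, -0.01889493,  0.16114437, -0.53754282],
       [-0.16119269, -0.0010528 ,  0.98692239, -1.00912288],
       [ 0.        ,  0.        ,  0.        ,  1.        ]])}
```

View pics/top0.png

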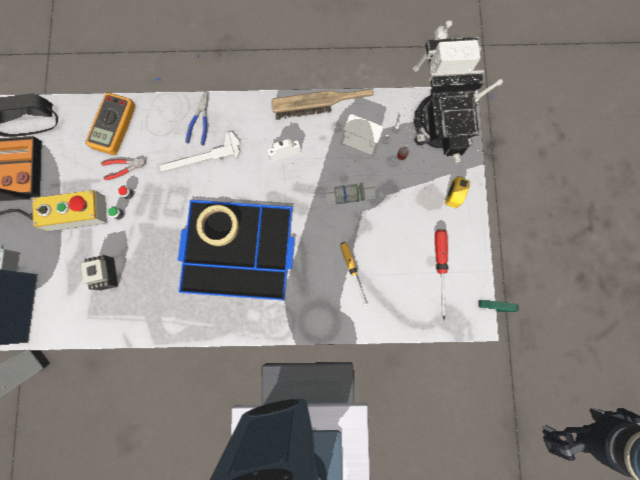

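View pics/scene0.png

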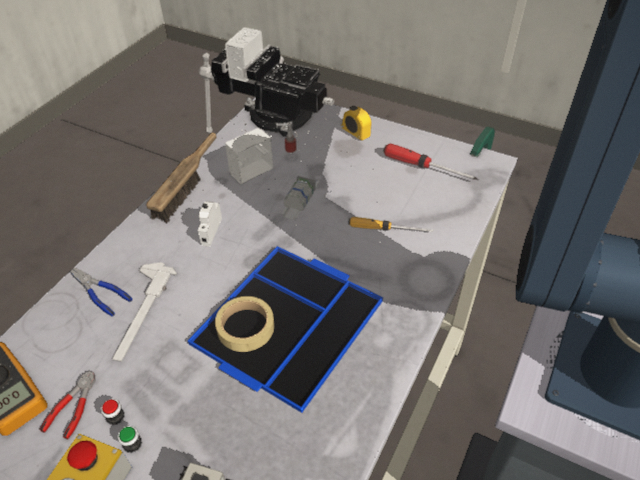

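The top view shows the tray with corners near (190,199), (292,202), (286,300) and (181,294). The red screwdriver runs from (441,222) to (444,319) and the strip is near (351,194). The yellow screwdriver lies from (344,243) to (366,302). The scene view shows the same layout, with the red handle pointing away from the robot. I'll enlarge it for more precise pixels.

```bash
cat > h.py <<'E'
import numpy as np, cv2
from plant import sense, optics, order
def ray(n,u,v,z):
    p=optics.camera_params(n); f=240/np.tan(np.radians(p['vfov']/2)); M=p['world_to_cam']
    d=M[:3,:3].T@np.array([(u-p['cx'])/f,-(v-p['cy'])/f,-1]); c=-M[:3,:3].T@M[:3,3]
    return c+d*(z-c[2])/d[2]
def proj(n,P):
    p=optics.camera_params(n); f=240/np.tan(np.radians(p['vfov']/2)); q=p['world_to_cam']@np.r_[P,1]
    return np.array([p['cx']-f*q[0]/q[2],p['cy']+f*q[1]/q[2]])
E
python3 - <<'E'
from h import *
a=cv2.imread('pics/top0.png')
c1=cv2.resize(a[175:310,170:302],None,fx=4,fy=4,interpolation=cv2.INTER_CUBIC) # 528x540
b=cv2.resize(a[175:215,320:384],None,fx=4,fy=4,interpolation=cv2.INTER_CUBIC) #256x160
d=cv2.resize(a[215:325,420:460],None,fx=4,fy=4,interpolation=cv2.INTER_CUBIC)[:380] #160
W=np.zeros((600,800,3),np.uint8); W[:540,:528]=c1; W[:160,540:796]=b; W[170:550,540:700]=d
cv2.imwrite('pics/crop.png',W)
for n,u,v,z in [('top',189.5,199,.012),('top',292,202,.012),('top',286,300,.012),('top',181,294,.012),('top',441,222,.016),('top',444,319,.016),('top',351,194,.042),('scene',385,149,.016),('scene',477,179,.016),('scene',383,297,.012),('scene',303,410,.012),('scene',188,342,.012),('scene',278,247,.012)]: print(n,u,v,ray(n,u,v,z).round(4))
E
```

```text
top 189.5 199 [0.6535 0.2683 0.012 ]
top 292 202 [0.6407 0.0111 0.012 ]
top 286 300 [0.3976 0.0278 0.012 ]
top 181 294 [0.4168 0.2822 0.012 ]
top 441 222 [ 0.5816 -0.3572  0.016 ]
top 444 319 [ 0.3455 -0.3494  0.016 ]
top 351 194 [ 0.6503 -0.1349  0.042 ]
scene 385 149 [ 0.5596 -0.3499  0.016 ]
scene 477 179 [ 0.3446 -0.3449  0.016 ]
scene 383 297 [0.3959 0.0343 0.012 ]
scene 303 410 [0.417  0.2901 0.012 ]
scene 188 342 [0.6473 0.2711 0.012 ]
scene 278 247 [0.6233 0.0158 0.012 ]
```

View pics/crop.png

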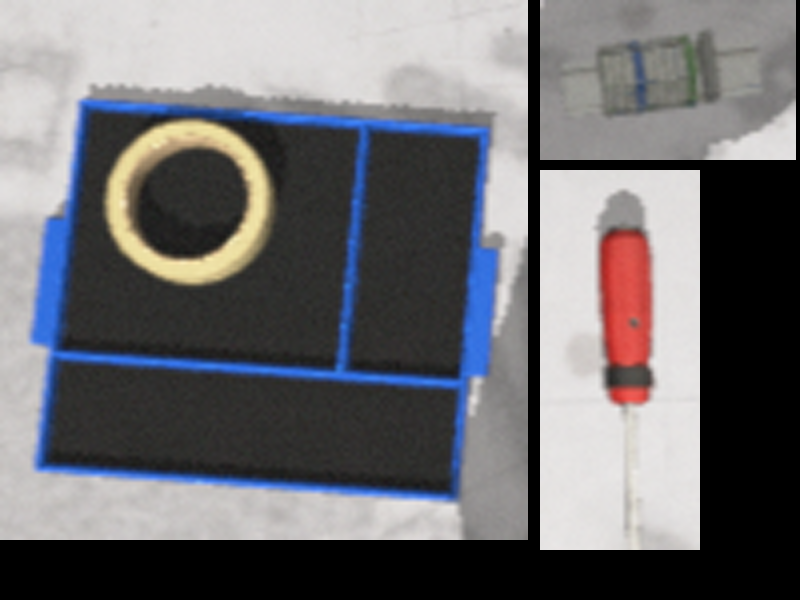

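Measured pixels in the top view: 
- **Tray corners:** (190.2,200.2), (292.2,207.2), (284,299.5) and (179.5,291.7). 
- **Red handle:** from (441,230.6) to (441.5,273). 
- **Strip rail ends:** near (325.5,197.5) and (375,192.5). The block is nearer the left end, so the strip's +y points left.

```bash
python3 - <<'E'
from h import *
from scipy.optimize import least_squares
w=np.array([[.1165,.129],[.1165,-.129],[-.1165,-.129],[-.1165,.129]])
px={'top':[(190,200),(292,207),(283.8,299.3),(179.3,291.5)],'scene':[(188,342),(278,247),(383,297),(303,410)]}
def T(p): c,s=np.cos(p[2]),np.sin(p[2]); return w@np.array([[c,s],[-s,c]])+p[:2]
for cams in (['top'],['scene'],['top','scene']):
    r=least_squares(lambda p:np.concatenate([proj(n,np.r_[q,.012])-m for n in cams for q,m in zip(T(p),px[n])]),[.53,.15,0])
    print(cams,r.x.round(4),r.fun.round(1))
for k,u,v,z in [('hend',441.3,230.6,.016),('hfront',441.3,273.2,.016),('tip',444,319,.016),('railL',325.5,197.3,.008),('railR',374.8,192.5,.008),
 ('blkTL',334.5,186.7,.042),('blkBL',336.5,203,.042),('blkTR',357,184.2,.042),('blkBR',358.7,200.5,.042),('yelT',343,243,.01),('yelB',366,302,.01)]:
    print(k,ray('top',u,v,z).round(4))
a=cv2.imread('pics/scene0.png')
W=np.zeros((600,800,3),np.uint8)
W[:300,:800]=cv2.resize(a[130:190,325:485],None,fx=5,fy=5,interpolation=cv2.INTER_CUBIC)
W[300:600,:500]=cv2.resize(a[168:228,260:360],None,fx=5,fy=5,interpolation=cv2.INTER_CUBIC)
cv2.imwrite('pics/crop2.png',W)
E
```

```text
['top'] [ 0.5254  0.1494 -0.0907] [-0.1 -0.9  0.3 -0.7  0.6  0.7 -0.8  0.8]
['scene'] [ 0.5212  0.1524 -0.0854] [-0.5 -0.3 -0.8 -1.2  1.   0.2  0.2  0.7]
['top', 'scene'] [ 0.5228  0.1511 -0.087 ] [-1.   0.3 -0.5  0.1  0.2  1.6 -1.4  2.1 -0.8 -1.4 -1.1 -1.9  0.6 -0.6
 -0.5 -0.5]
hend [ 0.56   -0.3566  0.016 ]
hfront [ 0.455  -0.3499  0.016 ]
tip [ 0.3455 -0.3494  0.016 ]
railL [ 0.6522 -0.0731  0.008 ]
railR [ 0.6623 -0.1977  0.008 ]
blkTL [ 0.6695 -0.0951  0.042 ]
blkBL [ 0.6284 -0.099   0.042 ]
blkTR [ 0.6747 -0.1503  0.042 ]
blkBR [ 0.6336 -0.1531  0.042 ]
yelT [ 0.5346 -0.1138  0.01  ]
yelB [ 0.3893 -0.1654  0.01  ]
```

View pics/crop2.png

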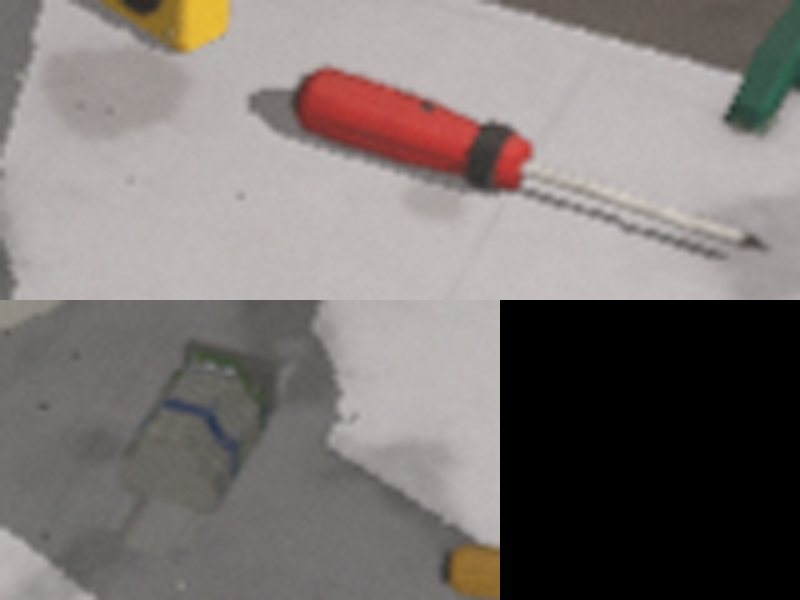

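The handle comes out 105 mm long and the rail 125 mm, both as specified. The tray fits at about (0.523, 0.151) with yaw -5°. I'll move above the red handle, to (0.507, -0.351) with yaw -1.6°.

>>> carry_out:
  motion:
    - [0,[0.75,-0.07,0],[0,0,0]]
    - [0,[0.75,-0.07,0],[0,0,0]]
    - [0,[0.75,-0.07,0],[0,0,0]]
    - [0,[0.75,-0.07,0],[0,0,0]]
    - [0,[0.75,-0.07,0],[0,0,0]]
    - [0,[0.75,-0.07,0],[0,0,0]]
    - [0,[0.75,-0.07,0],[0,0,0]]
    - [0,[0.75,-0.07,0],[0,0,0]]
    - [0,[0.75,-0.07,0],[0,0,0]]
    - [0,[0.75,-0.07,0],[0,0,0]]
    - [0,[0,0,0.5],[0,0,9.8]]
    - [0,[0,0,0.5],[0,0,9.8]]
    - [0,[0,0,0.5],[0,0,0]]
    - [0,[0,0,0.5],[0,0,0]]
    - [0,[0,0,0.4],[0,0,0]]
    - [0,[0,0,0],[0,0,0]]
  grip_force: 40

```text
time_s: 2.1
tcp_pos: [0.507, -0.3495, 0.2816]
eef_rot: [-3.138, 0.005, -0.028]
force: [-0.3, -0.6, -1.0]
width: 1.001
finger_force: 0.0
```

```bash
cat >> h.py <<'E'
def to(x,y,z,yawdeg):
    s=sense(); p=s['tcp_pos']; yw=s['eef_rot'][2]; d=np.array([x,y,z])-p
    c,n=np.cos(yw),np.sin(yw)
    dy=(yawdeg-np.degrees(yw)+180)%360-180
    print('t',round(s['time_s'],2),'tcp',p.round(4),'rpy',np.degrees(s['eef_rot']).round(2),'w',round(s['width'],3),'F',s['force'].round(1),'ff',np.round(s['finger_force'],1))
    print('shift units x,y,z',((np.array([c*d[0]+n*d[1],n*d[0]-c*d[1],-d[2]]))/.05).round(3),'rz',round(-dy,2))
E
python3 - <<'E'
from h import *
to(.507,-.351,.180,-1.6)
for n in('top','scene'): cv2.imwrite(f'pics/{n}1.png',optics.grab_frame(n)[:,:,::-1])
a=cv2.imread('pics/scene1.png');b=cv2.imread('pics/top1.png')
W=np.zeros((600,800,3),np.uint8)
W[:480,:480]=cv2.resize(a[80:240,330:490],None,fx=3,fy=3,interpolation=cv2.INTER_CUBIC)
W[:480,480:800]=cv2.resize(b[190:350,390:497],(320,480),interpolation=cv2.INTER_CUBIC)
cv2.imwrite('pics/c3.png',W)
print(proj('scene',[.507,-.351,.016]),proj('top',[.507,-.351,.016]))
p=sense()['tcp_pos']; 
for k in(.155,.173): print(k,proj('scene',p-[0,0,k]))
E
```

```text
t 2.1 tcp [ 0.507  -0.3495  0.2816] rpy [-179.78    0.28   -1.62] w 1.001 F [-0.3 -0.6 -1. ] ff 0.0
shift units x,y,z [-0.     0.029  2.031] rz -0.02
[406.9543323  155.45632869] [440.38849288 251.95166552]
0.155 [411.65613055 112.53997609]
0.173 [410.78665533 119.72163153]
```

View pics/c3.png

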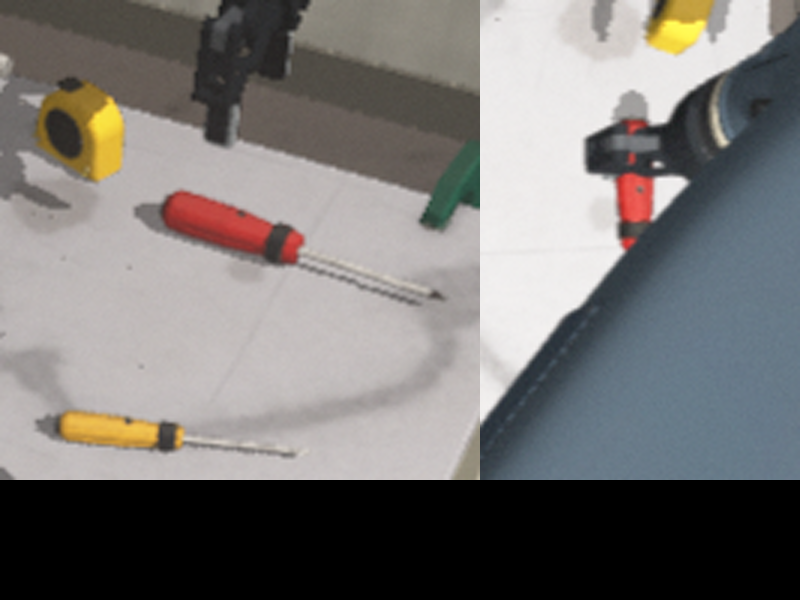

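The crop shows the open fingers centred above the red handle. The handle's mid-point is at scene pixel (408,155), against a predicted (407,155.5). I'll descend and close.

```bash
python3 - <<'E'
from h import *
p=sense()['tcp_pos']
for k in(.15,.16,.173,.186): print(k,proj('scene',p+[0,.05,-k]))
E
```

```text
0.15 [402.70251973 123.23796152]
0.16 [402.25712032 127.29418338]
0.173 [401.68598389 132.49548356]
0.186 [401.12357004 137.61734789]
```

>>> carry_out:
  motion:
    - [0,[0,0.03,0.3],[0,0,0]]
    - [0,[0,0,0.3],[0,0,0]]
    - [0,[0,0,0.3],[0,0,0]]
    - [0,[0,0,0.3],[0,0,0]]
    - [0,[0,0,0.3],[0,0,0]]
    - [0,[0,0,0.3],[0,0,0]]
    - [0,[0,0,0.2],[0,0,0]]
    - [0,[0,0,0],[0,0,0]]
    - [1,[0,0,0],[0,0,0]]
    - [1,[0,0,0],[0,0,0]]
    - [1,[0,0,0],[0,0,0]]
    - [1,[0,0,0],[0,0,0]]
    - [1,[0,0,0],[0,0,0]]
    - [1,[0,0,0],[0,0,0]]
    - [1,[0,0,0],[0,0,0]]
    - [1,[0,0,0],[0,0,0]]
  grip_force: 40

```text
time_s: 4.2
tcp_pos: [0.5082, -0.3521, 0.1855]
eef_rot: [3.141, -0.001, -0.028]
force: [-0.2, 0.1, 5.6]
width: 0.285
finger_force: 40.3
```

The handle is held: opening 0.285 is about 24 mm at 40 N. Next I'll lift and turn.

>>> carry_out:
  motion:
    - [1,[0,0,-0.2],[0,0,0]]
    - [1,[0,0,-0.3],[0,0,0]]
    - [1,[0,0,-0.4],[0,0,0]]
    - [1,[0,0,-0.4],[0,0,0]]
    - [1,[0,0,-0.4],[0,0,0]]
    - [1,[0,0,-0.3],[0,0,0]]
    - [1,[0,0,0],[0,0,-5]]
    - [1,[0,0,0],[0,0,-9]]
    - [1,[0,0,0],[0,0,-9]]
    - [1,[0,0,0],[0,0,-9]]
    - [1,[0,0,0],[0,0,-9]]
    - [1,[0,0,0],[0,0,-9]]
    - [1,[0,0,0],[0,0,-9]]
    - [1,[0,0,0],[0,0,-9]]
    - [1,[0,0,0],[0,0,-9]]
    - [1,[0,0,0],[0,0,-9]]
    - [1,[0,0,0],[0,0,0]]
  grip_force: 50

```text
time_s: 6.32
tcp_pos: [0.5078, -0.3517, 0.2847]
eef_rot: [-3.141, -0.0, 1.471]
force: [-0.3, -0.4, -0.1]
width: 0.287
finger_force: 49.3
```

```bash
python3 - <<'E'
from h import *
to(.4484,.2107,.29,85)
E
```

```text
t 6.33 tcp [ 0.5078 -0.3517  0.2847] rpy [-1.7997e+02 -2.0000e-02  8.4280e+01] w 0.287 F [-0.3 -0.4 -0.1] ff 49.3
shift units x,y,z [11.074 -2.303 -0.106] rz -0.72
```

>>> carry_out:
  motion:
    - [1,[0.4,-0.1,0],[0,0,-0.7]]
    - [1,[0.7,-0.15,0],[0,0,0]]
    - [1,[0.7,-0.15,0],[0,0,0]]
    - [1,[0.8,-0.15,0],[0,0,0]]
    - [1,[0.8,-0.15,0],[0,0,0]]
    - [1,[0.8,-0.15,0],[0,0,0]]
    - [1,[0.8,-0.15,0],[0,0,0]]
    - [1,[0.8,-0.15,0],[0,0,0]]
    - [1,[0.8,-0.15,0],[0,0,0]]
    - [1,[0.8,-0.15,0],[0,0,0]]
    - [1,[0.8,-0.15,0],[0,0,0]]
    - [1,[0.8,-0.15,0],[0,0,0]]
    - [1,[0.7,-0.15,0],[0,0,0]]
    - [1,[0.6,-0.15,0],[0,0,0]]
    - [1,[0.4,-0.15,0],[0,0,0]]
    - [1,[0.15,-0.15,0],[0,0,0]]
    - [1,[0,0,0.5],[0,0,0]]
    - [1,[0,0,0.4],[0,0,0]]
    - [1,[0,0,0],[0,0,0]]

```text
time_s: 8.7
tcp_pos: [0.4364, 0.198, 0.2379]
eef_rot: [-3.137, 0.002, 1.483]
force: [-0.2, -0.2, -2.2]
width: 0.287
finger_force: 49.3
```

```bash
python3 - <<'E'
from h import *
to(.4484,.2107,.19,85)
for n in('top','scene'): cv2.imwrite(f'pics/{n}2.png',optics.grab_frame(n)[:,:,::-1])
a=cv2.imread('pics/scene2.png');b=cv2.imread('pics/top2.png')
W=np.zeros((600,800,3),np.uint8)
W[:600,:500]=cv2.resize(a[230:430,220:387],(500,600),interpolation=cv2.INTER_CUBIC)
W[:360,500:800]=cv2.resize(b[190:310,192:292],(300,360),interpolation=cv2.INTER_CUBIC)
cv2.imwrite('pics/c4.png',W)
E
```

```text
t 8.7 tcp [0.4364 0.198  0.2379] rpy [-1.7976e+02  1.1000e-01  8.4980e+01] w 0.287 F [-0.2 -0.2 -2.2] ff 49.3
shift units x,y,z [0.274 0.217 0.958] rz -0.02
```

View pics/c4.png

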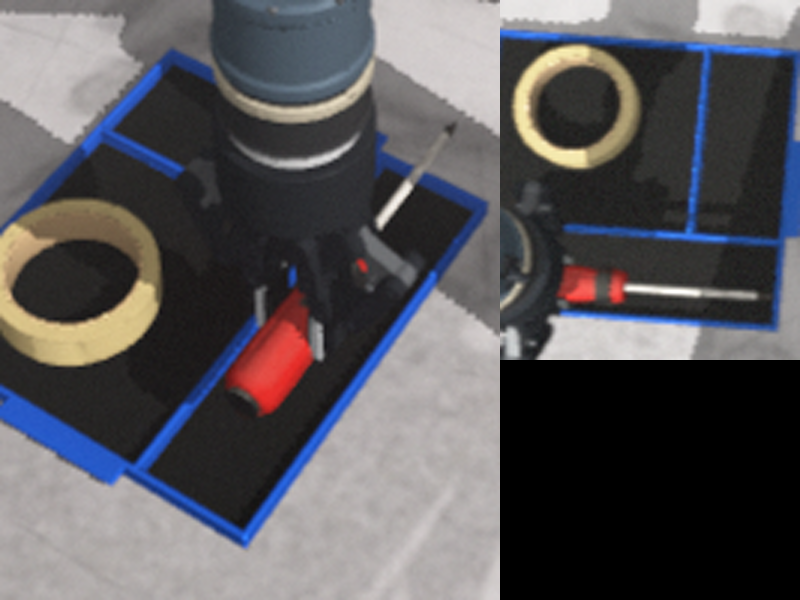

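The crops show the screwdriver held level over the long compartment. Its tip is at top pixel (281.3,288.3), and I'll use that to check the offset along the tool.

```bash
python3 - <<'E'
from h import *
r=ray('top',281.3,288.3,.068); p=sense()['tcp_pos']
print(r, np.hypot(*(r-p)[:2]), np.degrees(np.arctan2(*(p-r)[1::-1])))
print(ray('top',170+413.5/4,175+253/4,.008), ray('top',170+250/4,175+426/4,.01))
to(.4487,.2137,.189,85)
E
```

```text
[0.4228937  0.03415975 0.068     ] 0.16497493884679373 84.86912248497407
[0.55018766 0.05836509 0.008     ] [0.44482059 0.15805687 0.01      ]
t 8.8 tcp [0.4376 0.1985 0.2402] rpy [1.7999e+02 1.0000e-02 8.5010e+01] w 0.286 F [-0.9  0.4  0.4] ff 49.3
shift units x,y,z [0.323 0.194 1.023] rz 0.01
```

The tip lies 165 mm from the TCP, so the grip is at y = +53 as planned. The compartment centres also match. Lowering.

>>> carry_out:
  motion:
    - [1,[0.15,0.1,0],[0,0,0]]
    - [1,[0.13,0.1,0],[0,0,0]]
    - [1,[0,0,0.2],[0,0,0]]
    - [1,[0,0,0.2],[0,0,0]]
    - [1,[0,0,0.2],[0,0,0]]
    - [1,[0,0,0.15],[0,0,0]]
    - [1,[0,0,0.1],[0,0,0]]
    - [1,[0,0,0.07],[0,0,0]]
    - [1,[0,0,0.05],[0,0,0]]
    - [1,[0,0,0.03],[0,0,0]]
    - [1,[0,0,0],[0,0,0]]
    - [1,[0,0,0],[0,0,0]]

```text
time_s: 10.3
tcp_pos: [0.4489, 0.2119, 0.1899]
eef_rot: [3.141, -0.0, 1.485]
force: [0.7, 0.5, -0.6]
width: 0.288
finger_force: 49.3
```

```bash
python3 - <<'E'
from h import *
to(.4484,.2107,.1885,85)
E
```

```text
t 10.3 tcp [0.4489 0.2119 0.1899] rpy [ 1.7998e+02 -1.0000e-02  8.5080e+01] w 0.288 F [ 0.7  0.5 -0.6] ff 49.3
shift units x,y,z [-0.025 -0.007  0.028] rz 0.08
```

>>> carry_out:
  motion:
    - [1,[0,0,0.03],[0,0,0]]
    - [1,[0,0,0],[0,0,0]]
    - [1,[0,0,0],[0,0,0]]

```text
time_s: 10.68
tcp_pos: [0.449, 0.212, 0.1885]
eef_rot: [3.141, -0.0, 1.485]
force: [0.7, 0.1, -0.5]
width: 0.288
finger_force: 49.5
```

>>> carry_out:
  motion:
    - [1,[0,0,0.03],[0,0,0]]
    - [1,[0,0,0],[0,0,0]]
    - [1,[0,0,0],[0,0,0]]

```text
time_s: 11.05
tcp_pos: [0.449, 0.212, 0.1885]
eef_rot: [3.141, -0.0, 1.485]
force: [-2.2, -0.6, 7.7]
width: 0.284
finger_force: 50.4
```

It touched down at 0.1885 m, as predicted. I'll release, rise, and move toward the strip.

>>> carry_out:
  motion:
    - [0.5,[0,0,0],[0,0,0]]
    - [0.5,[0,0,0],[0,0,0]]
    - [0.4,[0,0,0],[0,0,0]]
    - [0.4,[0,0,0],[0,0,0]]
    - [0.4,[0,0,-0.2],[0,0,0]]
    - [0.4,[0,0,-0.4],[0,0,0]]
    - [0.4,[0,0,-0.5],[0,0,0]]
    - [0.2,[0,0,-0.5],[0,0,0]]
    - [0,[0,0,-0.6],[0,0,0]]
    - [0,[0,0,0],[0,0,0]]

```text
time_s: 12.3
tcp_pos: [0.45, 0.2123, 0.3005]
eef_rot: [3.135, -0.003, 1.485]
force: [0.0, 0.5, -0.5]
width: 1.0
finger_force: 0.0
```

```bash
python3 - <<'E'
from h import *
to(.655,-.125,.29,95)
E
```

```text
t 12.3 tcp [0.45   0.2123 0.3005] rpy [ 1.7962e+02 -1.6000e-01  8.5080e+01] w 1.0 F [ 0.   0.5 -0.5] ff 0.0
shift units x,y,z [-6.37   4.663  0.211] rz -9.92
```

>>> carry_out:
  motion:
    - [0,[-0.4,0.3,0],[0,0,0]]
    - [0,[-0.6,0.45,0],[0,0,0]]
    - [0,[-0.6,0.45,0],[0,0,0]]
    - [0,[-0.6,0.45,0],[0,0,0]]
    - [0,[-0.6,0.45,0],[0,0,0]]
    - [0,[-0.6,0.45,0],[0,0,0]]
    - [0,[-0.6,0.45,0],[0,0,0]]
    - [0,[-0.6,0.45,0],[0,0,0]]
    - [0,[-0.6,0.45,0],[0,0,0]]
    - [0,[-0.6,0.45,0],[0,0,0]]
    - [0,[-0.6,0.3,0],[0,0,0]]
    - [0,[0,0,0.1],[0,0,-5]]
    - [0,[0,0,0.1],[0,0,-5]]
    - [0,[0,0,0],[0,0,0]]
    - [0,[0,0,0],[0,0,0]]

```text
time_s: 14.18
tcp_pos: [0.6528, -0.1267, 0.2862]
eef_rot: [-3.141, -0.0, 1.658]
force: [0.3, 0.2, -0.8]
width: 1.002
finger_force: 0.0
```

```bash
python3 - <<'E'
from h import *
to(.655,-.125,.19,95)
for n in('top','scene'): cv2.imwrite(f'pics/{n}3.png',optics.grab_frame(n)[:,:,::-1])
a=cv2.imread('pics/scene3.png');b=cv2.imread('pics/top3.png')
W=np.zeros((600,800,3),np.uint8)
W[:600,:480]=cv2.resize(a[130:330,230:390],None,fx=3,fy=3,interpolation=cv2.INTER_CUBIC)
W[:390,480:]=cv2.resize(b[175:305,275:382],(320,390),interpolation=cv2.INTER_CUBIC)
W[400:600,480:]=cv2.resize(b[225:305,175:303],(320,200),interpolation=cv2.INTER_CUBIC)
cv2.imwrite('pics/c5.png',W)
for y in(-.18,-.125,-.073): print(proj('scene',[.655,y,.042]),proj('top',[.655,y,.042]))
E
```

```text
t 14.18 tcp [ 0.6528 -0.1267  0.2862] rpy [-1.7995e+02 -2.0000e-02  9.5020e+01] w 1.002 F [ 0.3  0.2 -0.8] ff 0.0
shift units x,y,z [0.03  0.047 1.924] rz 0.02
[311.61381035 171.16000742] [369.40587618 191.77974571]
[298.82886729 186.70617234] [346.88820109 192.20786727]
[286.081423  202.2067397] [325.60099754 192.61259425]
```

View pics/c5.png

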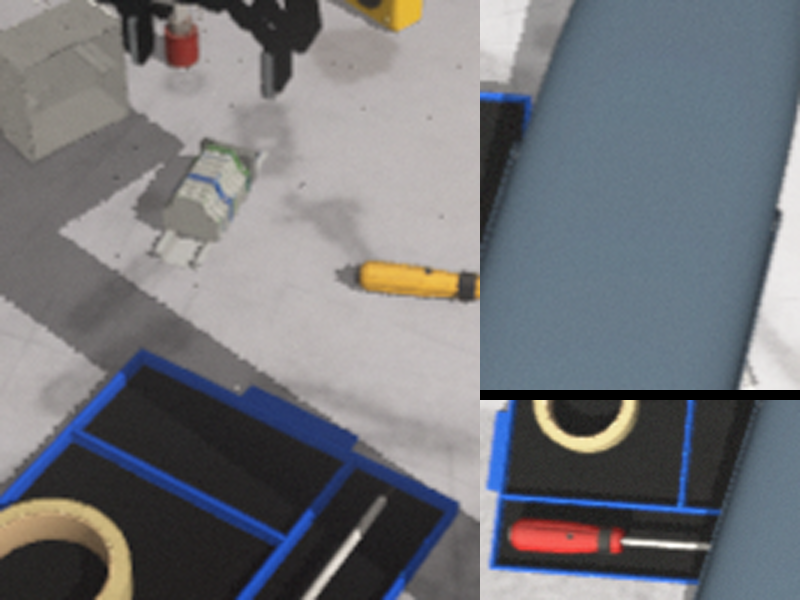

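The top crop shows the red screwdriver lying centred in the long compartment. The scene crop shows the strip block centred at about (300,187), as predicted, with the fingers either side. The block narrows toward the top, so I'll grip low.

>>> carry_out:
  motion:
    - [0,[0.03,0.05,0.3],[0,0,0]]
    - [0,[0,0,0.4],[0,0,0]]
    - [0,[0,0,0.4],[0,0,0]]
    - [0,[0,0,0.4],[0,0,0]]
    - [0,[0,0,0.3],[0,0,0]]
    - [0,[0,0,0.2],[0,0,0]]
    - [0,[0,0,0.1],[0,0,0]]
    - [0,[0,0,0],[0,0,0]]
    - [1,[0,0,0],[0,0,0]]
    - [1,[0,0,0],[0,0,0]]
    - [1,[0,0,0],[0,0,0]]
    - [1,[0,0,0],[0,0,0]]
    - [1,[0,0,0],[0,0,0]]
    - [1,[0,0,0],[0,0,0]]
  grip_force: 40

```text
time_s: 16.02
tcp_pos: [0.6558, -0.1253, 0.1827]
eef_rot: [3.14, 0.001, 1.659]
force: [-0.0, 0.6, 4.7]
width: 0.483
finger_force: 43.0
```

The block is gripped at 41 mm. I'll lift and turn by 80°.

>>> carry_out:
  motion:
    - [1,[0,0,-0.2],[0,0,0]]
    - [1,[0,0,-0.3],[0,0,0]]
    - [1,[0,0,-0.4],[0,0,0]]
    - [1,[0,0,-0.4],[0,0,0]]
    - [1,[0,0,-0.4],[0,0,0]]
    - [1,[0,0,0],[0,0,-8]]
    - [1,[0,0,0],[0,0,-8]]
    - [1,[0,0,0],[0,0,-8]]
    - [1,[0,0,0],[0,0,-8]]
    - [1,[0,0,0],[0,0,-8]]
    - [1,[0,0,0],[0,0,-8]]
    - [1,[0,0,0],[0,0,-8]]
    - [1,[0,0,0],[0,0,-8]]
    - [1,[0,0,0],[0,0,-8]]
    - [1,[0,0,0],[0,0,-8]]
    - [1,[0,0,0],[0,0,0]]
  grip_force: 50

```text
time_s: 18.02
tcp_pos: [0.6555, -0.1252, 0.2682]
eef_rot: [-3.141, 0.002, 3.054]
force: [0.6, 0.3, -1.8]
width: 0.483
finger_force: 50.6
```

```bash
python3 - <<'E'
from h import *
to(.540,.060,.24,175)
E
```

```text
t 18.02 tcp [ 0.6555 -0.1252  0.2682] rpy [-1.7998e+02  9.0000e-02  1.7498e+02] w 0.483 F [ 0.6  0.3 -1.8] ff 50.6
shift units x,y,z [2.626 3.489 0.563] rz -0.02
```

>>> carry_out:
  motion:
    - [1,[0.2,0.3,0],[0,0,0]]
    - [1,[0.4,0.5,0],[0,0,0]]
    - [1,[0.5,0.65,0],[0,0,0]]
    - [1,[0.5,0.65,0],[0,0,0]]
    - [1,[0.5,0.65,0],[0,0,0]]
    - [1,[0.35,0.5,0],[0,0,0]]
    - [1,[0.17,0.24,0],[0,0,0]]
    - [1,[0,0,0.3],[0,0,0]]
    - [1,[0,0,0.3],[0,0,0]]
    - [1,[0,0,0],[0,0,0]]
    - [1,[0,0,0],[0,0,0]]

```text
time_s: 19.4
tcp_pos: [0.54, 0.0592, 0.2361]
eef_rot: [-3.141, -0.001, 3.054]
force: [0.8, 0.1, -1.5]
width: 0.485
finger_force: 50.7
```

```bash
python3 - <<'E'
from h import *
to(.540,.060,.186,175)
for n in('top','scene'): cv2.imwrite(f'pics/{n}4.png',optics.grab_frame(n)[:,:,::-1])
a=cv2.imread('pics/scene4.png');b=cv2.imread('pics/top4.png')
W=np.zeros((600,800,3),np.uint8)
W[:600,:480]=cv2.resize(a[180:380,220:380],None,fx=3,fy=3,interpolation=cv2.INTER_CUBIC)
W[:420,480:]=cv2.resize(b[180:320,195:302],(320,420),interpolation=cv2.INTER_CUBIC)
cv2.imwrite('pics/c6.png',W)
# predicted rail ends now (strip origin 10 mm from grip along tool -x)
p=sense()['tcp_pos']; d=np.array([np.cos(np.radians(175)),np.sin(np.radians(175)),0]);h=p[2]-.1827
for g in(.0725,.0525): 
  for e in(-1,): q=p*[1,1,0]-d*g+[0,0,h+.008]; print(g,proj('scene',q),proj('top',q))
q=p*[1,1,0]+d*.0525+[0,0,h+.008]; print(proj('scene',q),proj('top',q))
E
```

```text
t 19.4 tcp [0.54   0.0592 0.2361] rpy [-1.7999e+02 -6.0000e-02  1.7500e+02] w 0.485 F [ 0.8  0.1 -1.5] ff 50.7
shift units x,y,z [0.    0.016 1.002] rz 0.0
0.0725 [271.00874675 243.71889938] [273.12803528 208.6552746 ]
0.0525 [279.99771105 248.06195744] [272.41123383 216.85159005]
[329.33746931 271.90068096] [268.57447045 260.7233247 ]
```

View pics/c6.png

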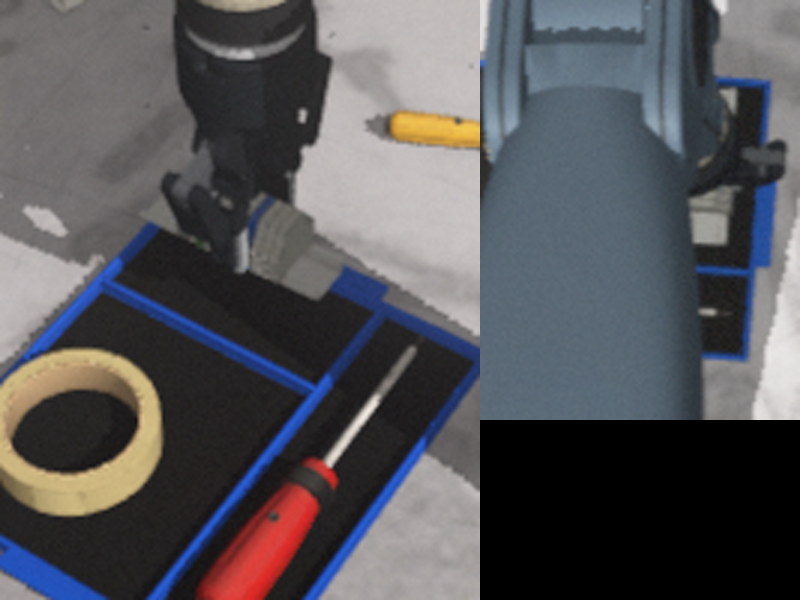

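The strip hangs level over the crosswise compartment. Its near rail end is at scene (330.7,273), against a predicted (329.3,271.9), so the grip offset holds. Lowering.

>>> carry_out:
  motion:
    - [1,[0,0,0.2],[0,0,0]]
    - [1,[0,0,0.2],[0,0,0]]
    - [1,[0,0,0.2],[0,0,0]]
    - [1,[0,0,0.15],[0,0,0]]
    - [1,[0,0,0.1],[0,0,0]]
    - [1,[0,0,0.07],[0,0,0]]
    - [1,[0,0,0.04],[0,0,0]]
    - [1,[0,0,0],[0,0,0]]
    - [1,[0,0,0],[0,0,0]]

```text
time_s: 20.62
tcp_pos: [0.5399, 0.0599, 0.189]
eef_rot: [3.142, 0.001, 3.056]
force: [0.0, 0.9, -1.8]
width: 0.48
finger_force: 50.7
```

>>> carry_out:
  motion:
    - [1,[0,0,0.04],[0,0,0]]
    - [1,[0,0,0],[0,0,0]]
    - [1,[0,0,0],[0,0,0]]

```text
time_s: 21.0
tcp_pos: [0.5397, 0.0599, 0.1867]
eef_rot: [-3.142, -0.0, 3.056]
force: [-0.0, -0.8, -1.9]
width: 0.486
finger_force: 50.7
```

>>> carry_out:
  motion:
    - [1,[0,0,0.03],[0,0,0]]
    - [1,[0,0,0],[0,0,0]]
    - [1,[0,0,0],[0,0,0]]

```text
time_s: 21.38
tcp_pos: [0.5399, 0.0599, 0.1857]
eef_rot: [3.142, 0.001, 3.056]
force: [-0.6, 0.1, 3.2]
width: 0.483
finger_force: 51.0
```

It's down on the floor. I'll open the fingers and rise clear.

>>> carry_out:
  motion:
    - [0.3,[0,0,0],[0,0,0]]
    - [0.3,[0,0,0],[0,0,0]]
    - [0.3,[0,0,0],[0,0,0]]
    - [0.3,[0,0,-0.2],[0,0,0]]
    - [0.3,[0,0,-0.4],[0,0,0]]
    - [0.3,[0,0,-0.5],[0,0,0]]
    - [0.3,[0,0,-0.6],[0,0,0]]
    - [0.3,[0,0,-0.6],[0,0,0]]
    - [0.3,[0,-0.7,-0.3],[0,0,0]]
    - [0.3,[0,-0.8,0],[0,0,0]]
    - [0.3,[0,-0.8,0],[0,0,0]]
    - [0.3,[0,-0.8,0],[0,0,0]]
    - [0.3,[0,-0.8,0],[0,0,0]]
    - [0.3,[0,-0.7,0],[0,0,0]]
    - [0.3,[0,0,0],[0,0,0]]

```text
time_s: 23.25
tcp_pos: [0.5198, -0.1714, 0.3159]
eef_rot: [-3.141, 0.001, 3.052]
force: [-0.0, 0.0, 0.1]
width: 0.702
finger_force: 0.0
```

```bash
python3 - <<'E'
from h import *
to(.5,0,.3,90)
for n in('top','scene'): cv2.imwrite(f'pics/{n}5.png',optics.grab_frame(n)[:,:,::-1])
a=cv2.imread('pics/scene5.png');b=cv2.imread('pics/top5.png')
W=np.zeros((600,800,3),np.uint8)
W[:480,:400]=cv2.resize(a[230:422,180:340] if 0 else a[230:422,230:390],(400,480),interpolation=cv2.INTER_CUBIC)
W[:420,400:]=cv2.resize(b[180:320,170:303],(400,420),interpolation=cv2.INTER_CUBIC)
cv2.imwrite('pics/c7.png',W)
E
```

```text
t 23.25 tcp [ 0.5198 -0.1714  0.3159] rpy [-1.7996e+02  6.0000e-02  1.7486e+02] w 0.702 F [-0.   0.   0.1] ff 0.0
shift units x,y,z [0.701 3.379 0.318] rz 84.86
```

View pics/c7.png

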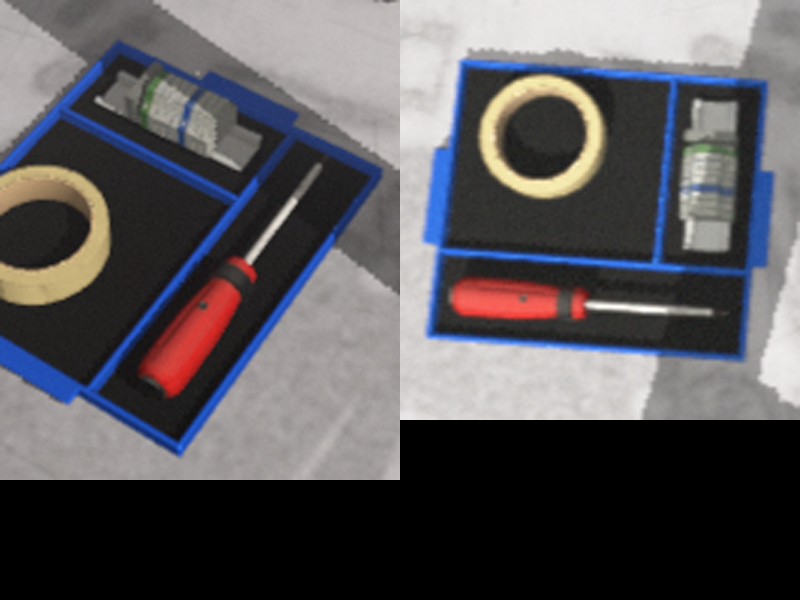

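Both parts lie centred and flat in their compartments. In the top crop the strip runs from (715,101) to (707,250), and the screwdriver lies along its slot. The tape roll hasn't moved and the arm is clear, so I'm handing in.

```bash
python3 -c "
from plant import order
print(order.finish_job())"
```

```text
the job is handed in; nothing more can be done
None
```

I handed the job in at about 23 s of the 51 s allowed; the last pictures show the red screwdriver and the terminal strip lying flat and centred in their compartments and the tape roll where it was, but the hand-in gave no verdict.

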